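# Close the drill jig over a basket base

### The arm

A 6-joint arm with a two-finger parallel gripper is mounted at the origin on the work surface. World frame = base frame: x ahead of the robot, y to its left, z up, the work surface at z = 0. Lengths are in mm, angles in rad, forces in N, time in s.
With the tool pointing down it reaches from about 325 to 850 mm from the base axis. Payload 15.5 kg.
Tool frame: the origin (TCP) lies midway between the tips of the shut fingers; the grasp point (between the pads) lies 19 mm behind it; z points along the fingers, x is the direction in which the jaws open and shut, and the axes are right-handed (so a half turn about z gives the same grasp; the last joint's range is limited). The gripper opens to 91 mm and grips with 3 to 60 N. Pads are 32 mm wide; open, the fingers measure 118 mm over their backs; the gripper's body (76 mm by 178 mm) begins 60 mm behind the grasp point.
Start: joints at [-1.254, 0.494, 1.345, -0, 1.302, -0.096], TCP at [250.736, -572.501, 213.915] pointing down, gripper open.
Joint ranges: [-2.91, 2.91], [-0.82, 2.16], [0.22, 2.67], [-1.22, 4.37], [0.12, 2.79], [-3.08, 3.08]. Speed limits (rad/s): [1.89, 1.89, 2.57, 3.01, 3.01, 3.01].

### API

Orientations are given as a unit quaternion [w, x, y, z].
In Python, from plant import env gives the robot as it stands.
- The arm moves only by the tool apply_moves, never from a script. Its argument "steps" is text: rows parted by semicolons, each of 7 numbers parted by spaces: the shift along the tool's x, y, z in units of 25 mm (1.0 is 25 mm), then the turn, a rotation vector about the tool's x, y, z in units of 6 degrees (1.0 is 6 degrees), then the finger opening in mm, from 0 to 91.2. A call has 1 to 5 rows; each row shifts and turns the pose as measured when the row begins, along the tool's axes as they then stand; what a row does not reach is not made up. A row lasts 1/8 s, in which the tool goes at most 62.5 mm and 10.7 degrees, less where a joint would pass 70% of its speed; a pose out of reach is approached as far as the arm can. A call is refused whole if a number of a shift passes 1 or a number of a turn 1, either way. A call with a gripper value outside its range is refused whole. The fingers move at their own pace and stop on an object; "force" is the grip in N (left out, the last holds). Time passes only in rows, so rows that do not move let the fingers close. It gives the time, the measured TCP pose, the force and the opening at its end, in the units of the state.
- env.sense(): the state, without advancing time (a new reading comes with each control period).
- env.snapshot(name): name is "scene" or "top" or "wrist"; returns a dict with "frame" (480x640x3 uint8, blue, green, red), "intrinsics" (3x3 intrinsics, pixels), "D" ([k1, k2, p1, p2, k3] as OpenCV has them; the pictures are not rectified), "R" (3x3) and "t" (3): a world point X has camera coordinates R X + t. Camera axes: x right, y down, z forward; pixel columns grow to the right and rows downward; lengths in mm; the calibration is good to about 2 mm. A picture is of the moment at which its call begins. There is no depth.
- env.job_done(): hands the job in, once; it reports no verdict.
Trained networks look in a picture, given as the dict that the camera call returned (one of the last four; its "shot" number tells which), for a name from the list of things; names that differ only in an ending like _2 or _b are one class to them, and where a whole thing is asked for, a point or a joint stands for the part that bears it (a point fixed in the world has none). Each returns a list of dicts, best first, with "confidence" (0 to 1); they miss things now and then, are a little off and sometimes report something else, mostly with a low value. They report only what shows in the picture. A call takes as long as a camera call. They do not tell look-alikes from the thing itself.
- env.trace(label, picture): "pixels" (480x640 bool, what is visible of it) and "bbox" ([left, top, right, bottom] in pixels, round what is visible of it).
The state is a dict: "t": time; "joint_pos": joint angles; "joint_velocities": joint speeds; "joint_efforts": joint torques, N m; "tcp_pos": TCP position; "ee_rot": TCP orientation; "wrist_force": force on the tool from outside, world axes, zero at the start; "torque": the same for the moment, N m; "finger_gap": finger opening in mm.
Only numpy, scipy, OpenCV 4.12 (cv2) and the standard library are available. Lean on these libraries where they do the work, as an engineer would, in place of code of your own. Each camera call takes 0.05 s, during which the arm holds its last target. There are 200 camera calls.

### The job

Get the round basket base ready for drilling in the jig, using fingertips only and picking nothing up: first push the loose base across the board until it sits snug against both steel pins, then push the standing leaf with the drill bushings so that it tips over and lies flat over the base. Finish while still holding the leaf down, pressing with the fingertips on its red strip (about as firmly as one presses a doorbell), and leave everything else on the bench alone.

Things in the scene. Friction and masses are not known exactly. Their poses are not given: they have to be found in the camera images.
- jig: drill jig, screwed to the bench: plywood board 280 x 250 x 18 mm (own x, y, z), origin at the centre of its underside. +x points away from the robot (turned by up to 0.35 rad). Hinge rail along its +y (left) side, rest rail along its -y side, both at most 28.5 mm above the bench (hinge knuckles 33.5); bare board between, y from -0.098 to +0.097 m
- nest (a point): where the centre (half-way up) of the base must come: (0.030, 0, 0.0225) m in the jig's axes. Two steel pins, 10 mm thick, 9 mm high above the board, stand 75 mm from it in directions 55 degrees left and right of the jig's +x, so the base's rim rests against both when home; if pushed off-centre it can catch on one pin and then needs a nudge towards the other
- base_center (a point): centre (half-way up) of the loose basket base: plywood disc 140 mm across, 9 mm thick, 0.07 to 0.14 kg, with a small black pencil cross, lying flat on the jig board (top face 27 mm above the bench). Starts 40 to 75 mm short of the nest (towards the jig's -x) and up to 18 mm to one side; slides easily (under 2 N)
- hinge (a point): middle of the leaf's hinge axis, (0.030, 0.105, 0.0285) m in the jig's axes; the axis runs along the jig's x. Leaf: dark plate 180 mm along the hinge, 215 mm from axis to free edge, 12 mm thick, underside on the axis when closed, with a 60 mm square window and 12 steel bushings 4 mm proud of the outer (closed: upper) face, all 41 to 169 mm from the axis
- leaf (a joint): leaf angle in rad: 0 = lying flat over the nest (end stop, underside 28.5 mm above the bench), 1.57 = upright, up to 2.05 = leaning back, away from the nest to the jig's +y (end stop). Starts at 1.7 to 2.0. The stiff hinge (0.5 N m) keeps it wherever it is left, so it must be pushed all the way down; 1 to 5 N near its free edge
- strip_face (a point): middle of the outer face of the red finger strip, the place to press. The strip runs along the leaf's free edge and is part of the leaf: 180 mm along the hinge, 36 mm wide (179 to 215 mm from the hinge axis), 14 mm thick, 2 mm proud of the leaf's outer face. Own z points out of the outer face (up when closed), y to the hinge, x along the hinge. Closed, it is 42.5 mm above the bench
- drilled_bases: stack of three finished, drilled basket bases, discs 140 across, 27 high; origin under its centre. Leave alone
- crank_drill: hand-cranked drill lying down, red gear wheel, black handle, 450 long with its bit along its own +x; origin at the bottom under the gear wheel. Leave alone
- pliers: pliers with red handles lying flat, 180 long along its own x, 12 high; origin near the joint, on the bench. Leave alone
- glue: standing white glue jar with red cap, 68 across, 75 high; origin under its centre. Leave alone
- pencil_tin: metal tin of pencils, 76 across, 130 high with the pencils; origin under its centre. Leave alone
- try_square: carpenter's try square lying flat, wooden stock 110 long, steel blade 180 long along its own +x, 16 high; origin under the stock. Leave alone
- awl: awl with a wooden handle, lying along its own x, 160 long, 25 thick; origin at the bottom, half-way along. Leave alone
Mind the look-alikes: they are no part of the job. What is meant by the part that bears base_center is not green, and is the larger of those in its own colour.

How it is judged:
By the outcome, as a careful person would: the job done as asked, in the order asked, and still so for the second after the job is handed in, while the arm keeps its last pose, push and grip.
It also fails if it takes over 58 s, if anything falls off the work surface, if the arm or the gripper's body presses on something with over 40 N, if the wrist force passes 120 N, or if a joint passes its speed limit or range.

## Working session

There is one attempt and no reset: what is moved stays moved. The work goes in short steps, Python scripts to look and compute and a tool call to move; the robot and the scene stay as the last step left them, time stands still between calls to the robot, and variables do not carry over. Pictures are saved under pics/ and viewed, about 8 in all and at most 12, crops included, and the job is handed in when it is done.

Besides the shell and the picture viewer there is one more tool, called after "Emit:" as a command line: name --argument value ..., lists and objects as JSON in quotes. apply_moves: Moves the arm, as the interface text tells. Its arguments: {"type":"object","properties":{"steps":{"type":"string"},"force":{"type":"number"}},"required":["steps"]}

```bash
mkdir -p pics; ls; python3 - <<'E'
from plant import env
import cv2,numpy as np
for n in ["scene","top"]:
    s=env.snapshot(n); cv2.imwrite(f"pics/{n}0.png",s["frame"])
    np.savez(f"{n}0.npz",**{k:np.array(v) for k,v in s.items()})
    print(n,s["intrinsics"],s["D"],s["R"],s["t"])
    for l in ["jig","base_center","leaf","strip_face","drilled_bases"]:
        for r in env.trace(l,s)[:3]:
            ys,xs=np.nonzero(r["pixels"]); print(l,round(r["confidence"],2),r["bbox"],xs.mean().round(1),ys.mean().round(1),len(xs))
print(env.sense())
E
```

```text
pics
scene [[578.33577441   0.         326.10173626]
 [  0.         578.33577441 241.30195492]
 [  0.           0.           1.        ]] [0.04603935 0.         0.         0.         0.        ] [[-0.84175896  0.5397201  -0.01200288]
 [ 0.46565471  0.71463672 -0.52197705]
 [-0.27314381 -0.44496806 -0.85287507]] [ 467.24273021 -245.80431031 1682.61599818]
jig 0.59 [227.5, 173.3, 362.6, 282.8] 290.6 227.2 6748
base_center 0.98 [277.9, 196.9, 331.3, 241.5] 304.5 218.3 1724
base_center 0.8 [352.3, 166.8, 389.2, 197.1] 369.5 181.8 945
leaf 0.62 [277.2, 215.3, 354.3, 270.6] 314.7 243.1 1249
leaf 0.31 [247.6, 89.0, 306.5, 148.5] 282.0 120.8 830
strip_face 0.71 [276.5, 212.2, 353.6, 274.5] 315.0 242.9 1370
drilled_bases 0.65 [356.3, 337.6, 415.3, 406.4] 385.4 372.8 3034
top [[577.13115514   0.         319.82544231]
 [  0.         577.13115514 240.82981648]
 [  0.           0.           1.        ]] [-0.06668833  0.          0.          0.          0.        ] [[-0.00393865 -0.99998782  0.00297568]
 [-0.99809675  0.00374804 -0.0615534 ]
 [ 0.06154149 -0.00321245 -0.99809936]] [  17.12776928  
[... 474 characters left out ...]
s': array([-1.25349211e+00,  4.93565764e-01,  1.34551598e+00, -1.01850942e-05,
        1.30251003e+00, -9.55339099e-02]), 'joint_velocities': array([ 7.20705800e-04,  1.40258690e-03, -2.04491696e-03, -5.52213560e-05,
       -8.62965215e-04, -7.81220159e-04]), 'joint_efforts': array([-8.51390123e-04, -8.78332973e+01, -3.82139254e+01,  7.06325588e-02,
        4.45508002e-02, -6.18846030e-06]), 'tcp_pos': array([ 250.73372934, -572.48987855,  213.93084144]), 'ee_rot': array([ 4.10857184e-06,  8.37022431e-01, -5.47168576e-01, -2.72455228e-06]), 'wrist_force': array([ 0.10112099, -0.76809215,  0.19833728]), 'torque': array([ 0.01663113, -0.00632769,  0.0346099 ]), 'finger_gap': 91.13595629203812}
```

```bash
python3 - <<'E'
import cv2,numpy as np
a=cv2.imread("pics/top0.png");b=cv2.imread("pics/scene0.png")
cv2.imwrite("pics/v1.png",cv2.resize(a[130:360,130:450],(800,575),interpolation=cv2.INTER_CUBIC))
cv2.imwrite("pics/v2.png",cv2.resize(b[70:310,190:450],(650,600),interpolation=cv2.INTER_CUBIC))
E
```

```text
(no output)
```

View pics/v1.png

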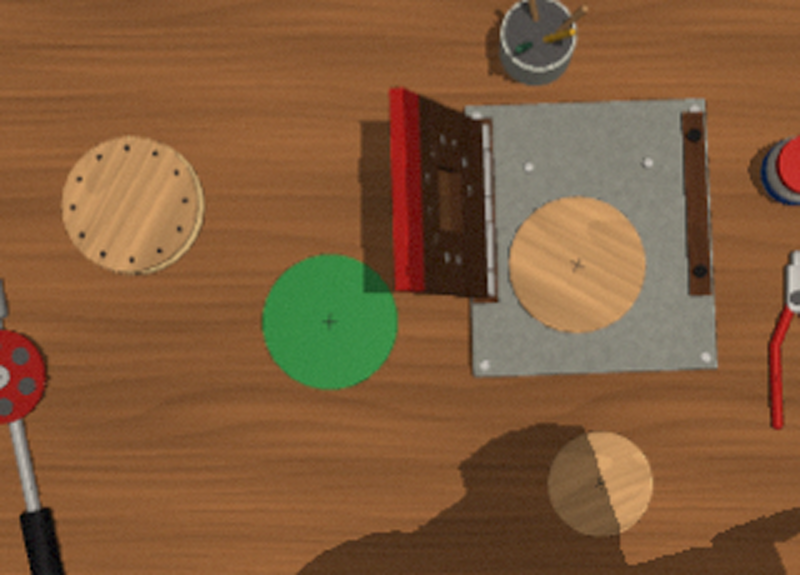

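View pics/v2.png

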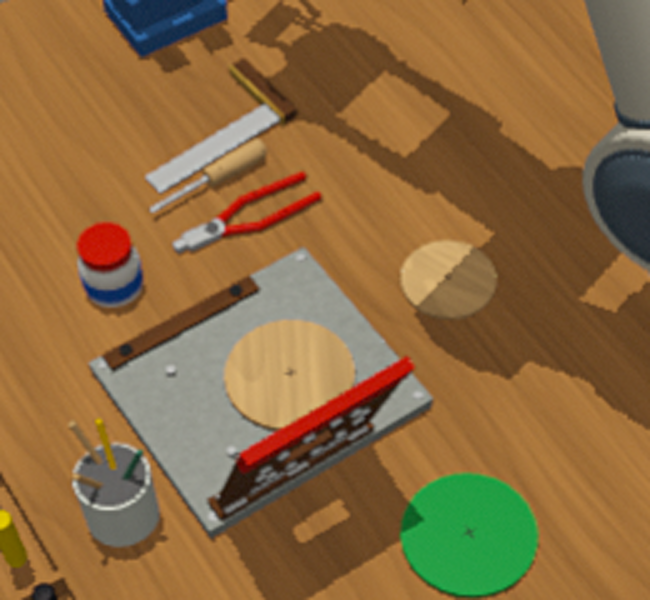

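The top view shows the grey jig board with corners at about (468,107), (704,100), (716,367), (473,376) in the crop. The pins are at (529,167) and (648,162) and the base's cross is at (577,264). The leaf leans left. The green disc and the small disc are the look-alikes. Next I'll fit the jig pose.

```bash
cat > h.py <<'E'
import cv2,numpy as np
from scipy.optimize import least_squares
from scipy.spatial.transform import Rotation as Ro
def ray(s,p,z):
    u=cv2.undistortPoints(np.array(p,float).reshape(-1,1,2),s["intrinsics"],s["D"]).reshape(-1,2)
    R,t=s["R"],s["t"]; c=-R.T@t; d=np.c_[u,np.ones(len(u))]@R
    return c+d*((np.broadcast_to(z,len(u))-c[2])/d[:,2])[:,None]
def proj(s,X): return cv2.projectPoints(np.array(X,float).reshape(-1,1,3),cv2.Rodrigues(np.array(s["R"]))[0],np.array(s["t"]),s["intrinsics"],s["D"])[0].reshape(-1,2)
E
python3 - <<'E'
from h import *
s=np.load("top0.npz")
p=np.array([[468,107],[704,100],[716,367],[473,376],[529,167],[648,162],[577,264]])*.4+130-.3
w=ray(s,p,[18,18,18,18,27,27,27]); print(w.round(1))
J=np.array([[140,125],[140,-125],[-140,-125],[-140,125],[73,61.4],[73,-61.4]])
f=lambda q:(np.c_[J[:,0]*np.cos(q[2])-J[:,1]*np.sin(q[2])+q[0],J[:,0]*np.sin(q[2])+J[:,1]*np.cos(q[2])+q[1]]-w[:6,:2])
r=least_squares(lambda q:f(q).ravel(),[500,-50,0]);q=r.x;print(q,f(q).round(1).tolist())
c,sn=np.cos(q[2]),np.sin(q[2]);R=np.array([[c,-sn],[sn,c]])
print("base in jig",R.T@(w[6,:2]-q[:2]),"nest",R@[30,0]+q[:2],"hinge",R@[30,105]+q[:2])
# leaf angle from strip ends: free edge points, view1
e=np.array([[390,88],[397,289]])*.4+130-.3
for a in np.arange(1.5,2.06,.05):
  y=105-215*np.cos(a); z=28.5+215*np.sin(a)
  for off in (0,):
    P=[np.r_[R@[x,105-215*np.cos(a)-0*12]+q[:2],z] for x in (120,-60)]
    print(a.round(2),((proj(s,P)-129.7)/.4).round(0).tolist(),np.array(P).round(0).tolist())
E
```

```text
[[ 725.4   21.9   18. ]
 [ 732.2 -222.3   18. ]
 [ 456.5 -230.7   18. ]
 [ 448.5   17.8   18. ]
 [ 661.6  -40.3   27. ]
 [ 666.4 -162.3   27. ]
 [ 561.9  -88.6   27. ]]
[ 5.90786431e+02 -1.03304738e+02  2.66272941e-02] [[2.0, 3.5], [1.8, -2.2], [-2.4, -1.3], [-1.0, 0.1], [0.5, 0.3], [-1.0, -0.5]]
base in jig [-28.4433723   15.49814653] nest [ 620.77579649 -102.50601361] hinge [617.98026099   2.45676542]
1.5 [[504.0, 80.0], [511.0, 285.0]] [[708.0, -10.0, 243.0], [528.0, -15.0, 243.0]]
1.55 [[492.0, 80.0], [499.0, 286.0]] [[708.0, 0.0, 243.0], [528.0, -4.0, 243.0]]
1.6 [[480.0, 81.0], [486.0, 286.0]] [[708.0, 11.0, 243.0], [528.0, 6.0, 243.0]]
1.65 [[468.0, 81.0], [474.0, 286.0]] [[707.0, 22.0, 243.0], [528.0, 17.0, 243.0]]
1.7 [[455.0, 82.0], [462.0, 287.0]] [[707.0, 33.0, 242.0], [527.0, 28.0, 242.0]]
1.75 [[443.0, 83.0], [449.0, 287.0]] [[707.0, 43.0, 240.0], [527.0, 38.0, 240.0]]
1.8 [[431.0, 83.0], [437.0, 288.0]] [[707.0, 54.0, 238.0], [527.0, 49.0, 238.0]]
1.85 [[420.0, 84.0], [425.0, 288.0]] [[706.0, 64.0, 235.0], [526.0, 59.0, 235.0]]
1.9 [[408.0, 85.0], [414.0, 289.0]] [[706.0, 74.0, 232.0], [526.0, 70.0, 232.0]]
1.95 [[397.0, 87.0], [402.0, 289.0]] [[706.0, 84.0, 228.0], [526.0, 80.0, 228.0]]
2.0 [[386.0, 88.0], [391.0, 290.0]] [[706.0, 94.0, 224.0], [526.0, 90.0, 224.0]]
2.05 [[376.0, 89.0], [381.0, 291.0]] [[705.0, 104.0, 219.0], [525.0, 99.0, 219.0]]
```

Emit:
apply_moves --steps "-1 0 0 0 0 0.9 70; -1 -0.5 0 0 0 0.9 70; -1 -0.5 0 0 0 0.9 70; -1 -0.5 0 0 0 0.98 70; -1 -0.5 0 0 0 0 70"

```text
t: 1.23
tcp_pos: [272.6, -441.2, 213.7]
ee_rot: [0.0, 0.711, -0.703, 0.001]
wrist_force: [-0.1, -0.2, 0.0]
finger_gap: 70.0
```

Emit:
apply_moves --steps "-1 -0.5 0 0 0 0 70; -1 -0.5 0 0 0 0 70; -1 -0.5 0 0 0 0 70; -1 -0.5 0 0 0 0 70; -1 -0.5 0 0 0 0 70"

```text
t: 1.85
tcp_pos: [335.4, -311.5, 214.2]
ee_rot: [0.0, 0.711, -0.703, 0.001]
wrist_force: [0.0, -0.5, -0.1]
finger_gap: 70.3
```

Emit:
apply_moves --steps "-1 -0.6 0 0 0 0 70; -1 -0.6 0 0 0 0 70; -1 -0.6 0 0 0 0 70; -1 -0.6 0 0 0 0 70; -1 -0.6 0 0 0 0 70"

```text
t: 2.48
tcp_pos: [411.3, -181.6, 214.8]
ee_rot: [0.0, 0.711, -0.703, 0.002]
wrist_force: [0.9, -1.3, -0.9]
finger_gap: 70.1
```

Emit:
apply_moves --steps "-1 -0.6 0.5 0 0 0 70; -1 -0.6 0.8 0 0 0 70; -1 -0.6 0.8 0 0 0 70; -0.7 -0.4 0.8 0 0 0 70; 0 0 0.6 0 0 0 70"

```text
t: 3.1
tcp_pos: [469.7, -84.7, 126.5]
ee_rot: [-0.001, 0.712, -0.702, 0.005]
wrist_force: [-0.3, -0.6, 0.1]
finger_gap: 69.7
```

```bash
python3 - <<'E'
from plant import env
import cv2
from h import *
print(env.sense()["tcp_pos"])
for n in ["top","wrist"]:
    s=env.snapshot(n)
    if n=="top": f=s["frame"]
    else: g=s["frame"]
    for r in env.trace("base_center",s)[:3]:
        b=r["bbox"]; ys,xs=np.nonzero(r["pixels"]); P=[[xs.mean(),ys.mean()],[b[0],ys.mean()],[b[2],ys.mean()],[xs.mean(),b[1]],[xs.mean(),b[3]]]
        print(n,round(r["confidence"],2),ray(s,P,27)[:,:2].round(1).tolist())
cv2.imwrite("pics/v3.png",np.vstack([cv2.resize(f[130:290,250:450],(500,400),interpolation=cv2.INTER_CUBIC)]))
cv2.imwrite("pics/v4.png",g)
E
```

```text
[469.74784321 -84.74821877 126.4890904 ]
top 0.74 [[586.1, -90.5], [586.3, -20.2], [585.9, -159.0], [632.1, -90.9], [540.8, -90.2]]
top 0.56 [[347.2, -112.4], [347.4, -62.7], [346.8, -165.6], [384.3, -112.7], [301.3, -112.1]]
top 0.56 [[504.9, 163.6], [505.2, 225.7], [504.7, 88.1], [575.1, 163.7], [434.1, 163.5]]
wrist 0.97 [[568.6, -87.9], [567.6, -21.0], [569.4, -160.1], [634.2, -86.8], [494.5, -89.2]]
wrist 0.66 [[371.8, -108.9], [371.3, -61.7], [372.4, -160.6], [384.9, -108.5], [356.2, -109.3]]
wrist 0.65 [[488.0, 128.7], [487.4, 167.5], [488.7, 82.6], [526.5, 121.8], [442.6, 136.6]]
```

View pics/v4.png

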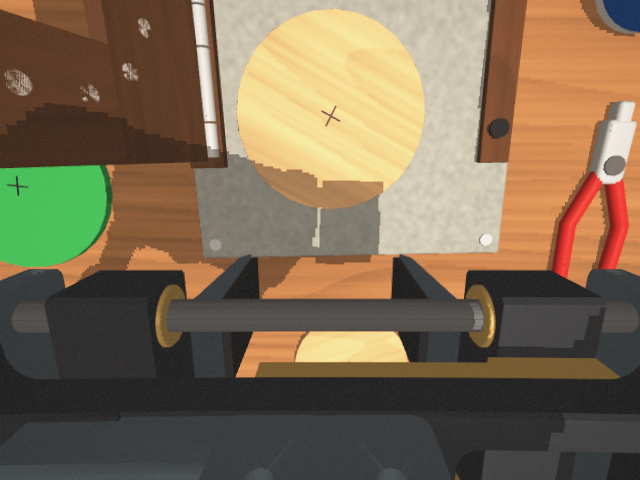

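The wrist picture shows the disc, cross at (331,116), centred ahead of the open fingers. The centre is (563,-89), which agrees with the first fit. I'll descend just short of it.

Emit:
apply_moves --steps "0.2 0.2 1 0 0 0 70; 0 0 1 0 0 0 70; 0 0 1 0 0 0 70; 0 0 0.6 0 0 0 70; 0 0 0.2 0 0 0 70"

```text
t: 3.92
tcp_pos: [468.7, -94.9, 34.8]
ee_rot: [-0.003, 0.71, -0.704, 0.009]
wrist_force: [0.2, 0.4, 0.4]
finger_gap: 70.0
```

Emit:
apply_moves --steps "-0.2 0.1 0.25 -0.16 -0.08 0 70; 0 0 0.25 0 0 0 70; 0 0 0 0 0 0 70"

```text
t: 4.3
tcp_pos: [467.1, -90.3, 22.9]
ee_rot: [-0.0, 0.71, -0.704, 0.001]
wrist_force: [-0.6, -0.6, -0.5]
finger_gap: 70.1
```

Emit:
apply_moves --steps "0 -0.4 0.07 0 0 0 70; 0 -0.4 0 0 0 0 70; 0.1 -0.4 0 0 0 0 70; 0.1 -0.4 0 0 0 0 70; 0.1 -0.4 0 0 0 0 70"

```text
t: 4.92
tcp_pos: [521.0, -97.8, 21.8]
ee_rot: [-0.0, 0.71, -0.704, 0.001]
wrist_force: [-0.9, -0.7, -0.0]
finger_gap: 69.8
```

```bash
python3 - <<'E'
from plant import env
from h import *
print({k:env.sense()[k].round(3) for k in("tcp_pos","wrist_force","ee_rot")})
s=env.snapshot("wrist");cv2.imwrite("pics/v5.png",s["frame"])
r=env.trace("base_center",s)[0];b=r["bbox"];print(b,ray(s,[[b[0],116],[b[2],116],[(b[0]+b[2])/2,b[1]]],27)[:,:2].round(1).tolist())
E
```

```text
{'tcp_pos': array([520.961, -97.807,  21.836]), 'wrist_force': array([-0.858, -0.743, -0.029]), 'ee_rot': array([-0.   ,  0.71 , -0.704,  0.001])}
[171.6, 0.0, 478.7, 277.6] [[604.3, -26.9], [605.5, -166.3], [650.9, -96.2]]
```

View pics/v5.png

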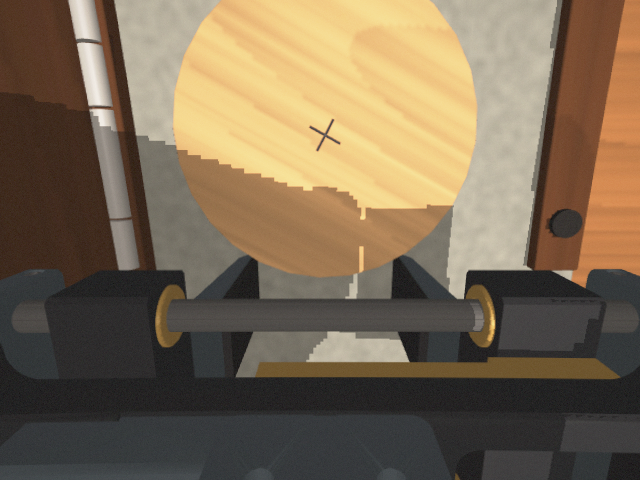

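The disc sits in the cradle between the fingers, cross at (325,135). I'll carry on slowly to the pins.

Emit:
apply_moves --steps "0.05 -0.3 0.03 0 0 0 70; 0.05 -0.25 0 0 0 0 70; 0.05 -0.15 0 0 0 0 70; 0 -0.1 0 0 0 0 70"

```text
t: 5.52
tcp_pos: [541.9, -101.7, 21.0]
ee_rot: [-0.0, 0.71, -0.704, 0.001]
wrist_force: [-1.3, 0.3, 1.7]
finger_gap: 69.8
```

Emit:
apply_moves --steps "0 -0.08 0 0 0 0 70; 0 -0.08 0 0 0 0 70; 0 -0.08 0 0 0 0 70"

```text
t: 5.9
tcp_pos: [546.2, -101.4, 20.8]
ee_rot: [0.001, 0.71, -0.704, -0.0]
wrist_force: [-13.5, -4.3, 7.9]
finger_gap: 70.0
```

```bash
python3 - <<'E'
from plant import env
from h import *
s=env.snapshot("top");f=s["frame"]
w=env.snapshot("wrist");g=w["frame"]
a=cv2.resize(f[150:250,310:410],(400,400),interpolation=cv2.INTER_CUBIC)
b=cv2.resize(g[:300],(400,188))
c=np.zeros((400,400,3),np.uint8);c[:188]=b
# expected outline of disc at nest & pins
S={k:s[k] for k in("R","t","intrinsics","D")}
th=np.linspace(0,2*np.pi,13)[:-1]
print(env.sense()["wrist_force"])
cv2.imwrite("pics/v6.png",np.hstack([a,cv2.resize(g[:400],(400,400*400//640)) if 0 else c]))
print(proj(s,[[620.8,-102.5,27]]),proj(w,[[620.8,-102.5,27]]))
E
```

```text
[-9.73066338 -2.21680742  6.02924474]
[[365.75405266 212.28472269]] [[329.95034478 137.87077781]]
```

View pics/v6.png

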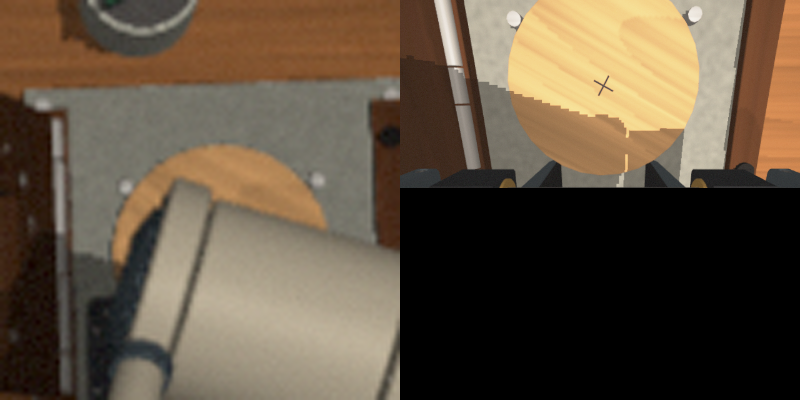

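```bash
python3 - <<'E'
from plant import env
from h import *
w=env.snapshot("wrist");g=w["frame"]
cv2.imwrite("pics/v7.png",np.hstack([cv2.resize(g[0:90,150:250],(400,360),interpolation=cv2.INTER_CUBIC),cv2.resize(g[0:90,420:520],(400,360),interpolation=cv2.INTER_CUBIC)]))
print(env.sense()["wrist_force"])
E
```

```text
[-10.61789774  -2.74845862   6.58408041]
```

View pics/v7.png

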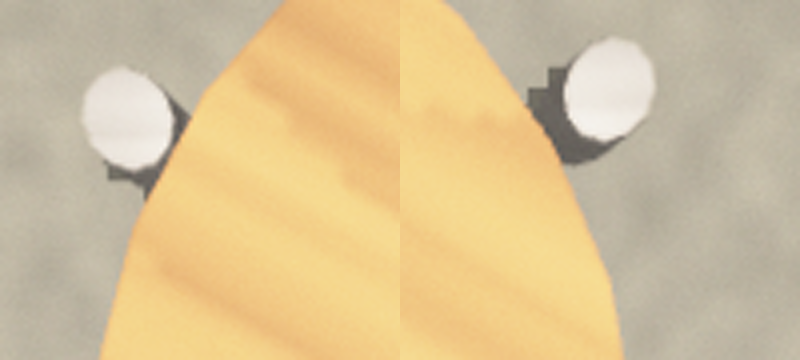

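The pin tops and the disc top are at the same height. The left pin nearly touches, at about 0.5 to 1 mm, and the right pin shows a gap of about 2 to 3 mm. So the base has caught on the left pin. I'll ease off, shift right and push again.

Emit:
apply_moves --steps "0 0.12 -0.02 0 0 0 70; 0.1 0.05 0 0 0 0 70; 0.1 0 0 0 0 0 70; 0.05 -0.1 0 0 0 0 70"

```text
t: 6.55
tcp_pos: [544.7, -108.2, 21.4]
ee_rot: [0.001, 0.71, -0.704, 0.0]
wrist_force: [-2.0, -0.2, 0.8]
finger_gap: 70.3
```

Emit:
apply_moves --steps "0.05 -0.1 0 0 0 0 70; 0 -0.1 0 0 0 0 70; 0 -0.08 0 0 0 0 70"

```text
t: 6.92
tcp_pos: [545.8, -107.6, 20.3]
ee_rot: [0.004, 0.71, -0.704, -0.006]
wrist_force: [-8.6, -0.0, 6.3]
finger_gap: 70.0
```

```bash
cat > look.py <<'E'
import sys
from plant import env
from h import *
w=env.snapshot("wrist");g=w["frame"]
cv2.imwrite(sys.argv[1],np.hstack([cv2.resize(g[0:90,150:250],(400,360),interpolation=cv2.INTER_CUBIC),cv2.resize(g[0:90,420:520],(400,360),interpolation=cv2.INTER_CUBIC)]))
print(env.sense()["wrist_force"])
# pins: near-white blobs; disc edge: fit circle from traced/coloured pixels at z=27
hsv=cv2.cvtColor(g,cv2.COLOR_BGR2HSV)
m=((hsv[...,1]>70)&(hsv[...,0]>8)&(hsv[...,0]<30)).astype(np.uint8); n,L,st,ce=cv2.connectedComponentsWithStats(m)
k=L[60,330]; M=(L==k)
pts=[]
for y in range(2,110,3):
    xs=np.nonzero(M[y,120:540])[0]+120; pts+= [[xs[0]-.5,y],[xs[-1]+.5,y]]
X=ray(w,pts,27)[:,:2]
r=least_squares(lambda q:np.hypot(X[:,0]-q[0],X[:,1]-q[1])-q[2],[620,-102,70],loss="soft_l1");print("disc",r.x.round(2),np.sqrt(np.mean(r.fun**2)).round(2))
p=((hsv[...,1]<25)&(hsv[...,2]>195)).astype(np.uint8);n,L,st,ce=cv2.connectedComponentsWithStats(p)
for i in range(1,n):
    if 100<st[i,4]<1500 and st[i,1]<100 and 140<ce[i,0]<530:
        P=ray(w,[ce[i]],27)[0,:2];d=np.hypot(*(P-r.x[:2]));print("pin",ce[i].round(1),st[i],P.round(1),"dist",d.round(2))
E
python3 look.py pics/v8.png
```

```text
[-10.14671336   1.09577517   4.64368964]
disc [ 623.29 -101.79   69.51] 0.19
pin [459.7  19.5] [449   7  23  26 428] [ 667.8 -161.7] dist 74.64
pin [165.5  26.6] [155  14  22  25 420] [663.9 -39.1] dist 74.72
```

View pics/v8.png

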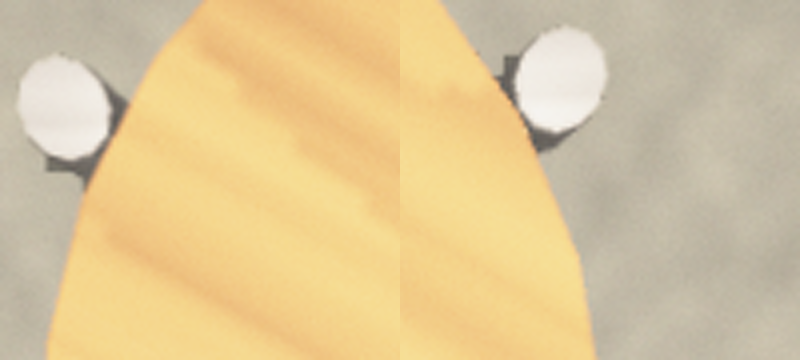

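The disc's circle fit puts both pins at 74.7 mm from its centre (75 expected), so the base is snug. Next: back straight off, rise and close the fingers.

Emit:
apply_moves --steps "0 0.1 -0.02 0 0 0 70; 0 0.3 0 0 0 0 70; 0 0.6 0 0 0 0 70; 0 0.3 -0.5 0 0 0 40; 0 0 -1 0 0 0 0"

```text
t: 7.6
tcp_pos: [510.7, -107.8, 59.1]
ee_rot: [0.004, 0.71, -0.704, -0.007]
wrist_force: [0.4, 0.3, 0.3]
finger_gap: 52.9
```

Emit:
apply_moves --steps "0 0 -1 0 0 0 0; 0 0 -1 0 0 0 0; 0 0 -1 0 0 0 0; 0 0 -1 0 0 0 0; 0 0 -1 0 0 0 0"

```text
t: 8.22
tcp_pos: [510.2, -108.4, 192.5]
ee_rot: [0.004, 0.71, -0.704, -0.005]
wrist_force: [1.0, -0.3, -0.1]
finger_gap: 3.0
```

Emit:
apply_moves --steps "0 0 -1 0 0 0 0; 0 0 -1 0 0 0 0; 0 0 -1 0 0 0 0; -1 -0.2 -1 0 0 0 0; -1 -0.4 -0.5 0 0 0 0"

```text
t: 8.85
tcp_pos: [523.2, -58.7, 314.2]
ee_rot: [0.002, 0.709, -0.705, -0.003]
wrist_force: [0.2, 0.1, 0.9]
finger_gap: 0.4
```

```bash
python3 - <<'E'
from plant import env
from h import *
q=env.sense();print({k:q[k].round(3) for k in("tcp_pos","wrist_force","ee_rot","joint_pos")},q["t"])
P=np.array([[667.8,-161.7],[663.9,-39.1]]);d=P[1]-P[0];yaw=np.arctan2(-d[0],d[1]);c,s=np.cos(yaw),np.sin(yaw);R=np.array([[c,-s],[s,c]])
o=P.mean(0)-R@[73,0];print("yaw",yaw,"jig",o,"hinge",R@[30,105]+o,"strip closed",R@[30,105-197]+o)
s=env.snapshot("top");w=env.trace("base_center",s)
for r in w[:3]:
  b=r["bbox"];print(r["confidence"],ray(s,[[(b[0]+b[2])/2,(b[1]+b[3])/2]],27).round(1))
s2=env.snapshot("scene");cv2.imwrite("pics/sc2.png",s2["frame"])
E
```

```text
{'tcp_pos': array([523.241, -58.742, 314.247]), 'wrist_force': array([0.215, 0.116, 0.86 ]), 'ee_rot': array([ 0.002,  0.709, -0.705, -0.003]), 'joint_pos': array([-2.250e-01,  2.700e-01,  1.426e+00, -1.000e-03,  1.453e+00,
        1.342e+00])} 8.85
yaw 0.0318000431957068 jig [ 592.88690725 -102.72101192] hinge [619.53329808   3.17974282] strip closed [ 625.7968508  -193.72065816]
0.86 [[ 339.8 -110.8   27. ]]
0.8 [[502.9 162.2  27. ]]
0.45 [[ 679.8 -117.5   27. ]]
```

Emit:
apply_moves --steps "-1 -0.5 0 0 0 0 0; -1 -0.5 0 0 0 0 0; -1 -0.5 0 0 0 0 0; -1 -0.5 0 0 0 0 0; -1 -0.5 0 0 0 0 0"

```text
t: 9.62
tcp_pos: [582.7, 64.8, 311.2]
ee_rot: [0.004, 0.708, -0.706, -0.004]
wrist_force: [-1.0, -1.3, 0.6]
finger_gap: 0.5
```

Emit:
apply_moves --steps "-1 -0.4 0 0 0 0 0; -1 -0.3 0 0 0 0 0; -0.8 0 0 0 0 0 0; 0 0 0.3 0 0 0 0"

```text
t: 10.12
tcp_pos: [598.8, 134.9, 301.9]
ee_rot: [0.006, 0.708, -0.706, -0.005]
wrist_force: [-0.3, 0.0, -0.7]
finger_gap: 0.4
```

```bash
python3 - <<'E'
from plant import env
from h import *
q=env.sense();print({k:q[k].round(3) for k in("tcp_pos","ee_rot")})
w=env.snapshot("wrist");t=env.snapshot("top")
cv2.imwrite("pics/v9.png",np.hstack([cv2.resize(w["frame"],(400,300)),cv2.resize(t["frame"][140:290,230:430],(400,300))]))
s=env.snapshot("top")
E
```

```text
{'tcp_pos': array([598.817, 134.902, 301.855]), 'ee_rot': array([ 0.006,  0.708, -0.706, -0.005])}
```

View pics/v9.png

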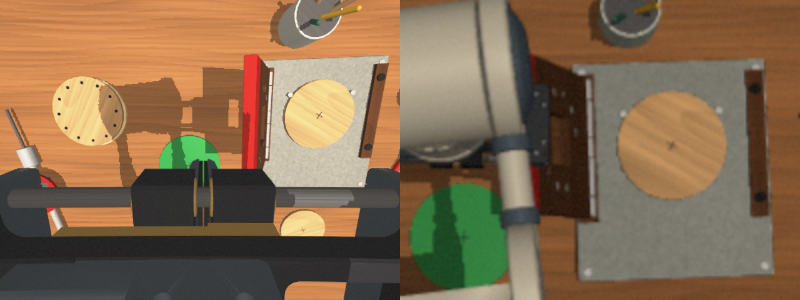

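The wrist view shows the fingers at (203,190), clear to the left of the red strip at (250,120). The base sits between the pins. I'll descend behind the leaf.

Emit:
apply_moves --steps "0 -0.5 1 0.15 0 -0.27 0; 0 -0.5 1 0 0 0 0; 0 0 1 0 0 0 0; 0 0 0.8 0 0 0 0; 0 0 0.2 0 0 0 0"

```text
t: 10.9
tcp_pos: [624.2, 128.9, 200.1]
ee_rot: [0.0, 0.716, -0.698, 0.002]
wrist_force: [0.4, -0.5, -0.9]
finger_gap: 0.7
```

Emit:
apply_moves --steps "0.8 0 0 0 0 0 0; 0.8 0 0 0 0 0 0; 0.8 0 -0.1 0 0 0 0; 0.8 0 -0.2 0 0 0 0; 0.8 0 -0.2 0 0 0 0"

```text
t: 11.52
tcp_pos: [627.5, 22.2, 216.3]
ee_rot: [-0.001, 0.716, -0.698, 0.003]
wrist_force: [0.7, 2.6, -0.5]
finger_gap: 0.6
```

Emit:
apply_moves --steps "0.8 0 -0.05 0 0 0 0; 0.8 0 0 0 0 0 0; 0.8 0 0.1 0 0 0 0; 0.8 0 0.2 0 0 0 0; 0.8 0 0.3 0 0 0 0"

```text
t: 12.15
tcp_pos: [630.2, -85.4, 202.4]
ee_rot: [-0.002, 0.716, -0.698, 0.003]
wrist_force: [-0.2, 1.1, 0.3]
finger_gap: 0.2
```

Emit:
apply_moves --steps "0.6 0.1 0.35 0 0 0 0; 0.6 0.1 0.4 0 0 0 0; 0.6 0 0.55 0 0 0 0; 0.5 0 0.6 0 0 0 0"

```text
t: 12.65
tcp_pos: [626.7, -147.9, 151.7]
ee_rot: [-0.001, 0.716, -0.698, 0.003]
wrist_force: [0.8, 0.9, 0.6]
finger_gap: 0.4
```

Emit:
apply_moves --steps "0.4 0 0.6 0 0 0 0; 0.4 0 0.7 0 0 0 0; 0.3 0 0.7 0 0 0 0; 0.2 0 0.5 0 0 0 0; 0.1 0 0.3 0 0 0 0"

```text
t: 13.28
tcp_pos: [627.3, -185.4, 75.1]
ee_rot: [-0.001, 0.716, -0.699, 0.002]
wrist_force: [-0.6, 0.6, 0.0]
finger_gap: 0.3
```

Emit:
apply_moves --steps "0.15 0 0.4 0 0 0 0; 0.1 0 0.4 0 0 0 0; 0.05 0 0.3 0 0 0 0; 0 0 0.1 0 0 0 0"

```text
t: 13.78
tcp_pos: [627.9, -193.2, 43.2]
ee_rot: [-0.001, 0.716, -0.698, 0.002]
wrist_force: [0.5, 0.4, 0.7]
finger_gap: 0.6
```

```bash
python3 - <<'E'
from plant import env
from h import *
q=env.sense();print({k:q[k].round(3) for k in("tcp_pos","ee_rot","wrist_force")})
s=env.snapshot("scene");w=env.snapshot("wrist")
cv2.imwrite("pics/v10.png",np.hstack([cv2.resize(w["frame"],(400,300)),cv2.resize(s["frame"][140:290,200:400],(400,300))]))
E
```

```text
{'tcp_pos': array([ 627.876, -193.194,   43.224]), 'ee_rot': array([-0.001,  0.716, -0.698,  0.002]), 'wrist_force': array([0.548, 0.432, 0.672])}
```

View pics/v10.png

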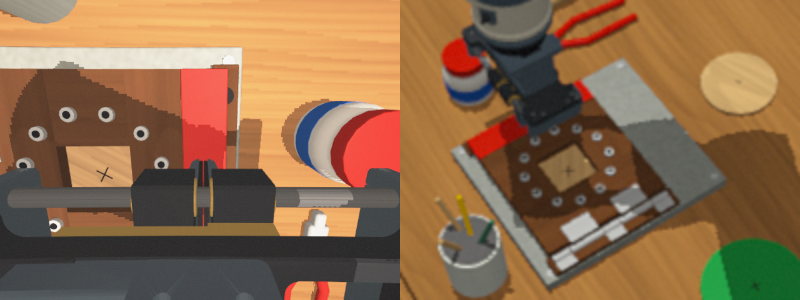

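The leaf lies flat with the fingertips on the red strip, at (203,175) in the wrist view, and the cross shows in the window. Now I'll press.

Emit:
apply_moves --steps "0 0 0.08 0 0 0 0; 0 0 0.08 0 0 0 0"

```text
t: 14.12
tcp_pos: [628.4, -193.2, 42.5]
ee_rot: [-0.001, 0.716, -0.698, 0.003]
wrist_force: [-14.6, 4.0, 40.0]
finger_gap: 0.6
```

```bash
python3 - <<'E'
from plant import env
for i in range(3):
    q=env.sense();print(q["t"],q["tcp_pos"].round(2),q["wrist_force"].round(2)); env.snapshot("top")
E
```

```text
14.125 [ 628.38 -193.18   42.49] [-14.59   3.98  39.96]
14.175 [ 628.33 -193.17   42.57] [-9.58  2.32 27.  ]
14.225 [ 628.35 -193.2    42.59] [-10.36   2.42  28.55]
```

Emit:
apply_moves --steps "0 0 -0.01 0 0 0 0; 0 0 0.02 0 0 0 0; 0 0 0.02 0 0 0 0"

```text
t: 14.65
tcp_pos: [628.9, -193.2, 43.1]
ee_rot: [-0.002, 0.716, -0.698, 0.004]
wrist_force: [-0.5, 0.0, 0.7]
finger_gap: 0.5
```

```bash
python3 - <<'E'
from plant import env
for i in range(5):
    q=env.sense();print(q["t"],q["tcp_pos"].round(2),q["wrist_force"].round(2)); env.snapshot("top")
E
```

```text
14.65 [ 628.9  -193.19   43.09] [-0.49  0.01  0.66]
14.7 [ 628.87 -193.19   42.97] [0.52 0.12 0.79]
14.75 [ 628.81 -193.18   42.93] [ 0.04  1.06 -0.17]
14.8 [ 628.77 -193.18   42.93] [-0.03 -0.12  0.34]
14.85 [ 628.78 -193.18   42.94] [-0.71 -0.12  0.23]
```

Emit:
apply_moves --steps "0 0 0.035 0 0 0 0"

```text
t: 15.02
tcp_pos: [628.9, -193.2, 42.7]
ee_rot: [-0.002, 0.716, -0.698, 0.004]
wrist_force: [-4.9, 1.7, 21.5]
finger_gap: 0.6
```

```bash
python3 - <<'E'
from plant import env
for i in range(5):
    q=env.sense();print(q["t"],q["tcp_pos"].round(2),q["wrist_force"].round(2)); env.snapshot("top")
E
```

```text
15.025 [ 628.87 -193.23   42.67] [-4.87  1.7  21.54]
15.075 [ 628.85 -193.23   42.73] [-3.37  1.25 12.71]
15.125 [ 628.88 -193.24   42.75] [-3.98  1.29 11.24]
15.175 [ 628.83 -193.25   42.73] [-3.36  1.13 11.55]
15.225 [ 628.88 -193.25   42.76] [-4.1   1.32 10.84]
```

Emit:
apply_moves --steps "0 0 0.018 0 0 0 0"

```text
t: 15.4
tcp_pos: [628.8, -193.2, 42.8]
ee_rot: [-0.002, 0.716, -0.698, 0.004]
wrist_force: [-0.2, 1.3, 6.8]
finger_gap: 0.6
```

```bash
python3 - <<'E'
from plant import env
for i in range(6):
    q=env.sense();print(q["t"],q["tcp_pos"].round(2),q["wrist_force"].round(2)); env.snapshot("top")
E
```

```text
15.4 [ 628.82 -193.25   42.81] [-0.21  1.27  6.78]
15.45 [ 628.84 -193.24   42.77] [-2.14  2.07  8.81]
15.5 [ 628.89 -193.24   42.81] [-3.83  1.31  9.86]
15.55 [ 628.87 -193.23   42.79] [-2.23  1.62  8.22]
15.6 [ 628.84 -193.23   42.79] [-2.85  1.23  9.71]
15.65 [ 628.86 -193.22   42.79] [-2.51  1.04  9.11]
```

```bash
python3 - <<'E'
from plant import env
from h import *
w=env.snapshot("wrist");print(ray(w,[[104*1.6,175*1.6]],27).round(1),proj(w,[[623.3,-101.8,27]]).round(0))
print(env.sense()["wrist_force"].round(1)); env.job_done()
E
```

```text
[[ 623.5 -101.7   27. ]] [[167. 280.]]
[-2.6  1.5  9.5]
the job is handed in; nothing more can be done
```

The base is home against both pins, the leaf lies flat over it, and I handed in at about 16 s while still pressing on the red strip. `env.job_done()` gives no verdict, so what follows rests on my own checks.

- **Base:** I pushed it with the two open fingertips. It first caught on the left pin, so I eased off, shifted right and pushed again. A circle fit then put both pins 74.7 mm from its centre, against 75 mm when home. After the leaf was closed, the pencil cross seen through the window was still at (623.5, -101.7) mm, within 0.3 mm of that fit.
- **Leaf:** I tipped it over with the closed fingers on the strip. The fingertips rest at 42.8 mm, against 42.5 mm for a fully closed strip. The picture shows the leaf flat.
- **Pressing force:** I handed in at a steady 9 N or so downwards on the strip. My first press overshot to about 40 N at the wrist (28 N held) for a fraction of a second before I eased it. The highest wrist force I saw was about 43 N, far below the 120 N limit.
- **Other things:** Nothing else on the bench was touched, as far as the pictures and forces show. I did not re-measure each item's position at the end.

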